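# Stack a flow cell in its sprung nest, pressing each plate flat

### The arm

A 6-joint arm with a two-finger parallel gripper is mounted at the origin on a cart in front of the work surface, level with it; the furniture and walls round the work are solid. World frame = base frame: x ahead of the robot, y to its left, z up, the work surface at z = 0. Lengths are in m, angles in rad, forces in N, time in s.
With the tool pointing down it reaches from about 0.375 to 0.9 m from the base axis. Payload 3.1 kg.
Tool frame: the origin (TCP) lies between the finger pads; the fingertips stand 22 mm ahead of it and the grasp point (between the pads) lies 3 mm ahead of it; z points along the fingers, y is the line along which they close (so a half turn about z gives the same grasp; the last joint's range is limited). The gripper opens to 87 mm and grips with 3 to 60 N. Pads are 19 mm wide; open, the fingers measure 117 mm over their backs; the gripper's body (75 mm by 190 mm) begins 51 mm behind the grasp point.
Start: joints at [-1.298, 0.527, 1.433, -0, 1.181, -0.178], TCP at [0.273, -0.562, 0.245] pointing down, gripper open.
Joint ranges: [-3.08, 3.08], [-0.75, 2.2], [0.22, 2.44], [-1.43, 4.57], [0, 2.65], [-2.85, 2.85]. Speed limits (rad/s): [2.79, 2.79, 3.14, 3.14, 3.14, 3.14].

### API

Orientations are given as a unit quaternion [x, y, z, w].
In Python, from rig import robot gives the robot as it stands.
- The arm moves only by the tool move_arm, never from a script. Its argument "series" is text: rows parted by semicolons, each of 6 numbers parted by spaces: the shift along the tool's x, y, z in mm, then the turn, a rotation vector about the tool's x, y, z in degrees. In form: dx dy dz ax ay az; .... A call has 1 to 8 rows; each row is the pose to reach, as a shift and turn from the pose commanded when the call began, along the tool's axes at that moment; what a row does not reach only later rows make up. A row lasts 1/12 s, in which the tool goes at most 41.7 mm and 7.16 degrees, less where a joint would pass 70% of its speed; a pose out of reach is approached as far as the arm can. A call with a gripper value outside its range is refused whole. "jaw" is the opening, from 0 (shut) to 1 (fully open), set as the call begins (left out, the last holds). The fingers move at their own pace and stop on an object; "newtons" is the grip in N (left out, the last holds). Time passes only in rows, so rows that repeat a pose let the fingers close. It gives the time, the measured TCP pose, the force, the opening and the grip force at its end, in the units of the state.
- robot.get_obs(): the state, without advancing time (a new reading comes with each control period).
- robot.camera(name): name is "side" or "top"; returns a dict with "img" (480x640x3 uint8, red, green, blue), "mtx" (3x3 intrinsics, pixels), "world_to_cam" (4x4, takes a point from world to camera coordinates). Camera axes: x right, y down, z forward; pixel columns grow to the right and rows downward; lengths in m; the calibration is good to about 2 mm. A picture is of the moment at which its call begins. There is no depth.
- robot.hand_in(): hands the job in; it is judged then, once.
Trained networks look in a picture, given as the dict that the camera call returned (one of the last four; its "shot" number tells which), for a name from the list of things; names that differ only in an ending like _2 or _b are one class to them, and where a whole thing is asked for, a point or a joint stands for the part that bears it (a point fixed in the world has none). Each returns a list of dicts, best first, with "p" (0 to 1); they miss things now and then, are a little off and sometimes report something else, mostly with a low value. They report only what shows in the picture. A call takes as long as a camera call. They do not tell look-alikes from the thing itself.
- robot.search_frame(picture, thing): "xyz" ([x, y, z] in m, in world coordinates, good to about 4 mm: the middle of the surface that is visible of it).
- robot.tip_of(picture, thing): "xyz" ([x, y, z] in m, in world coordinates, good to about 4 mm: a listed point, or the origin of a listed thing).
The state is a dict: "time": time; "q": joint angles; "joint_velocities": joint speeds; "joint_torque": joint torques, N m; "position": TCP position; "tool_rot": TCP orientation; "ft_force": force on the tool from outside, world axes, zero at the start; "moment": the same for the moment, N m; "grip_width": finger opening in m; "grip_force": force on a finger pad.
Only numpy, scipy, OpenCV 4.12 (cv2) and the standard library are available. Lean on these libraries where they do the work, as an engineer would, in place of code of your own. Each camera call takes 0.05 s, during which the arm holds its last target. There are 200 camera calls.

### The job

Stack two flow cell plates flat on the sprung bed of the nest: first the plate with two windows, then the plate with the two ports, ports up. After putting in each plate let go of it, then press it down until the bed reaches its stop, to feel that it lies flat, and let the bed spring back before adding the next. Leave the plain blank plate, the film roll, the tape and the marker where they are.

Things in the scene. Friction and masses are not known exactly. Their poses are not given: they have to be found in the camera images.
- blank_plate: Plain solid plate without windows or ports, not needed: aluminium, 60 (x) x 90 (y) x 10 mm (z), flat on the worktop; origin at the centre of its underside; a thin dark sealing cord runs round its top face; bystander.
- spacer_plate: Plate with two windows, the first: aluminium, 60 (x) x 90 (y) x 10 mm (z), flat on the worktop; origin at the centre of its underside; same after half a turn about z; grip by the long sides, 60 mm apart. Two windows, 36 (x) x 19 mm (y), centred at y = +-27.5 mm, leave a solid bar 36 mm wide across its middle, to press on. About 0.05 kg.
- port_plate: Plate with two ports, the second: aluminium, 60 (x) x 90 (y) x 10 mm (z), flat on the worktop; origin at the centre of its underside; same after half a turn about z; grip by the long sides, 60 mm apart. On its top stand two steel ports of 11 mm diameter, 13 mm high, 33 mm either side of the middle along y; its middle is bare and can be pressed. About 0.06 kg.
- nest: Fixed nest, foot 104 (x) x 126 (y) x 10 mm, origin at the centre of its underside. Four grey L-shaped corner guides, straight to 48 mm over the worktop, then flared to 59 mm, enclose a pocket 64 (x) x 94 mm (y) centred on the origin: 2 mm play each side of a plate. They reach 17 mm from the pocket's corners, leaving 60 mm free in each long side for fingers gripping across x.
- bed_top (a point): Centre of the upper face of the nest's bed, a grey slab 60 x 90 mm between the guides, on which the plates lie; 24 mm above the worktop when up, 19 mm when pressed; axes as the nest's. Each plate adds 10 mm of stack.
- bed (a joint): How far the bed is pressed down, 0 (up) to 0.005 m (at its stop). Springs hold it up under the plates' weight; it starts to move at about 3.5 N and reaches the stop at about 8.5 N, then rises by itself when let go. A plate hung on the guides drops when pressed: press again then. Press with about 12 N.
- film_roll: White roll of sealing film standing upright, 62 mm diameter, 50 mm high, origin at the centre of its underside; bystander.
- tape: Roll of labelling tape lying flat, 80 mm diameter, 13 mm high, origin at the centre of its underside; bystander.
- pen: Marker lying down, 136 mm long (its y), 11 mm thick, origin at the middle of its underside; bystander.
Not all that is in view belongs to the job. What is shaped like the port_plate but brown or pink is not meant.

How it is judged:
By the outcome, as a careful person would: the job done as asked, in the order asked, and still so for the second after the job is handed in, with the robot touching nothing.
It also fails if it takes over 64 s, if anything falls off the work surface, if the arm or the gripper's body presses on something with over 40 N, if the wrist force passes 120 N, or if a joint passes its speed limit or range.

## Working session

There is one attempt and no reset: what is moved stays moved. The work goes in short steps, Python scripts to look and compute and a tool call to move; the robot and the scene stay as the last step left them, time stands still between calls to the robot, and variables do not carry over. Pictures are saved under pics/ and viewed, at most 10 in all, crops included, and the job is handed in when it is done.

Besides the shell and the picture viewer there is one more tool, called after "Emit:" as name(argument=value, ...) on one line, values as JSON. move_arm: Moves the arm, as the interface text tells. Its arguments: {"type":"object","properties":{"series":{"type":"string"},"jaw":{"type":"number"},"newtons":{"type":"number"}},"required":["series"]}

```bash
mkdir -p pics; python3 - <<'E'
from rig import robot
import cv2,numpy as np
o=robot.get_obs();print(o['time'],o['position'],o['tool_rot'],o['grip_width'])
for c in ['top','side']:
    p=robot.camera(c);cv2.imwrite(f'pics/{c}0.png',p['img'][:,:,::-1])
    print(c,p['mtx'].tolist(),np.round(p['world_to_cam'],3).tolist())
    for t in ['spacer_plate','port_plate','blank_plate','nest','bed_top']:
        for f in ('search_frame','tip_of'):
            for d in getattr(robot,f)(p,t)[:3]: print(c,t,f,np.round(d['xyz'],3),round(d['p'],2))
E
```

```text
0.0 [ 0.272697   -0.56159691  0.24356142] [ 9.74591716e-01  2.23986092e-01 -6.79419753e-05 -1.10135143e-03] 0.08691788723006663
top [[612.6289476392036, 0.0, 317.2368136567226], [0.0, 612.6289476392036, 248.63964502630282], [0.0, 0.0, 1.0]] [[-0.002, -1.0, -0.008, 0.055], [-0.984, 0.003, -0.18, 0.523], [0.18, 0.008, -0.984, 1.214], [0.0, 0.0, 0.0, 1.0]]
top spacer_plate search_frame [ 0.481 -0.272  0.011] 0.86
top spacer_plate tip_of [ 0.482 -0.271 -0.001] 0.96
top port_plate search_frame [0.598 0.256 0.007] 0.94
top port_plate search_frame [0.385 0.041 0.01 ] 0.85
top port_plate search_frame [0.487 0.389 0.006] 0.56
top port_plate tip_of [ 0.599  0.255 -0.001] 0.96
top port_plate tip_of [ 0.388  0.041 -0.   ] 0.74
top port_plate tip_of [ 0.489  0.39  -0.001] 0.64
top blank_plate search_frame [0.482 0.196 0.006] 0.69
top blank_plate tip_of [ 0.485  0.197 -0.002] 0.96
top nest search_frame [ 0.534 -0.019  0.028] 0.8
top nest tip_of [ 0.536 -0.013  0.002] 0.61
top bed_top search_frame [ 0.536 -0.016  0.024] 0.65
top bed_top tip_of [ 0.535 -0.015  0.022] 0.74
side [[617.3556171158098, 0.0, 315.79239829163953], [0.0, 617.3556171158098, 242.08523469940374], [0.0, 0.0, 1.0]] [[0.934, -0.356, -0.02, -0.471], [-0.2, -0.475, -0.857, 0.178], [0.296, 0.805, -0.515, 1.131], [0.0, 0.0, 0.0, 1.0]]
side spacer_plate search_frame [ 0.484 -0.262  0.011] 0.58
side spacer_plate tip_of [ 0.477 -0.271  0.005] 0.93
side port_plate search_frame [0.635 0.228 0.01 ] 0.46
side port_plate search_frame [0.366 0.052 0.007] 0.46
side port_plate tip_of [ 0.39   0.04  -0.003] 0.62
side nest search_frame [ 0.553 -0.059  0.022] 0.87
side nest tip_of [ 0.534 -0.017  0.001] 0.91
side nest tip_of [ 0.477 -0.271  0.002] 0.61
side bed_top search_frame [ 0.547 -0.021  0.02 ] 0.73
side bed_top tip_of [ 0.536 -0.014  0.022] 0.91
```

View pics/top0.png

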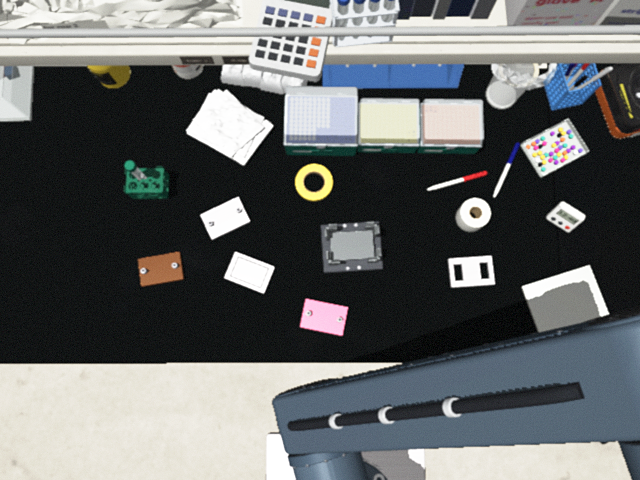

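View pics/side0.png

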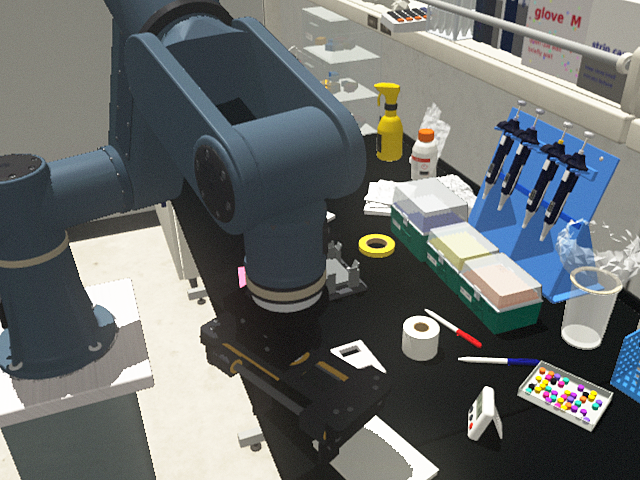

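The top view shows the spacer at about (471,271), the white port plate at (225,218), the blank at (249,272) and the nest at (352,246). The pink (324,316) and brown (160,268) plates are look-alikes. Next I'll get the outlines for yaw.

```bash
cat > h.py <<'E'
from rig import robot
import cv2,numpy as np
from scipy.spatial.transform import Rotation as R
def px2w(p,uv,z):
    T=p['world_to_cam'];K=p['mtx'];Rm=T[:3,:3];c=-Rm.T@T[:3,3]
    uv=np.asarray(uv,float).reshape(-1,2)
    d=(np.c_[uv,np.ones(len(uv))]@np.linalg.inv(K).T)@Rm
    return c+d*((z-c[2])/d[:,2])[:,None]
def w2px(p,X):
    X=np.atleast_2d(X);c=X@p['world_to_cam'][:3,:3].T+p['world_to_cam'][:3,3];u=c@p['mtx'].T
    return u[:,:2]/u[:,2:]
def rect(p,xyz,z,lo,hi,r=45):
    u,v=w2px(p,xyz)[0].astype(int)
    g=cv2.cvtColor(p['img'],cv2.COLOR_RGB2GRAY)
    m=cv2.inRange(g,lo,hi);k=np.zeros_like(m);k[max(v-r,0):v+r,max(u-r,0):u+r]=255;m&=k
    cs,_=cv2.findContours(m,cv2.RETR_EXTERNAL,cv2.CHAIN_APPROX_NONE)
    c=max(cs,key=cv2.contourArea)
    w=px2w(p,c[:,0,:],z)[:,:2].astype(np.float32)
    (cx,cy),(a,b),th=cv2.minAreaRect(w*1000)
    if a>b: th+=90   # th = dir of short side (plate x) -> yaw
    th=(th+90)%180-90
    return round(cx,1),round(cy,1),round(min(a,b),1),round(max(a,b),1),round(th,1)
def delta(xyz,yaw_deg):
    """shift in tool axes (mm) and turn about tool z (deg) to bring TCP to xyz, tool y along yaw_deg (mod 180), from measured pose"""
    o=robot.get_obs();r=R.from_quat(o['tool_rot']);d=r.inv().apply(np.array(xyz)-o['position'])*1000
    y=r.apply([0,1,0]);cur=np.degrees(np.arctan2(y[1],y[0]));t=-((yaw_deg-cur+90)%180-90)
    print('t',o['time'],'pos',np.round(o['position'],4),'yaw',round(cur,1),'shift',np.round(d,1),'turn',round(t,1),'tilt',np.round(r.apply([0,0,1]),4),'q6',round(o['q'][5],2))
E
python3 - <<'E'
from h import *
p=robot.camera('top')
print('sp',rect(p,[.482,-.271,.01],.01,120,255))
print('pp',rect(p,[.599,.255,.01],.01,120,255))
for lo,hi in((60,130),(90,160),(100,200),(25,255)): print('nest',lo,rect(p,[.536,-.015,.024],.024 if lo>30 else .01,lo,hi))
u,v=w2px(p,[.536,-.015,.024])[0].astype(int)
a=cv2.resize(p['img'][v-45:v+45,u-50:u+50,::-1],None,fx=6,fy=6,interpolation=2)
cv2.imwrite('pics/nest.png',a);print(u,v)
delta([.482,-.271,.1],0)
E
```

```text
sp (481.2, -269.3, 63.4, 94.3, 3.8)
pp (598.2, 252.5, 63.0, 92.7, 26.1)
nest 60 (533.0, -17.2, 104.0, 124.2, 3.2)
nest 90 (533.2, -17.5, 101.5, 121.7, 3.4)
nest 100 (532.1, -17.6, 99.7, 122.0, 2.1)
nest 25 (532.4, -17.7, 113.7, 130.6, 4.3)
350 244
t 1.15 pos [ 0.2729 -0.5623  0.2446] yaw -64.1 shift [ 315.3 -170.7  144.6] turn -64.1 tilt [-0. -0. -1.] q6 -0.18
```

View pics/nest.png

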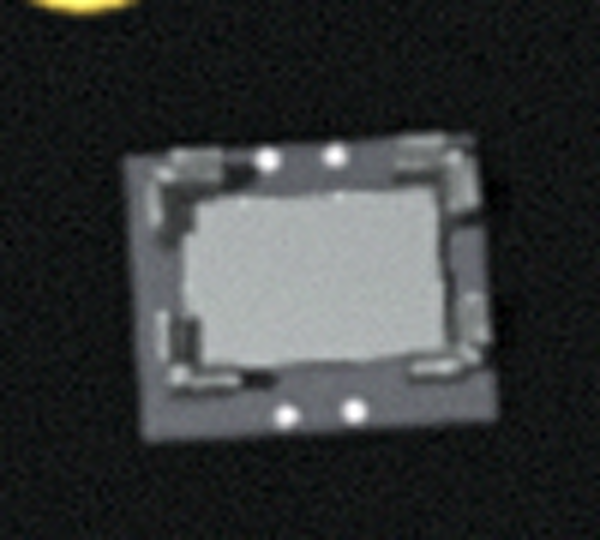

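```bash
python3 - <<'E'
from h import *
p=robot.camera('top')
for n in('film_roll','tape'):
    print(n,[(np.round(d['xyz'],3),round(d['p'],2)) for d in robot.tip_of(p,n)[:2]])
f=lambda c:np.array(c)/6+[299.6,198.6]
for c,z in(([(124,156),(474,135),(497,415),(145,440)],.01),([(192,199),(438,187),(445,352),(185,364)],.024)):
    w=px2w(p,f(c),z)[:,:2]*1000
    print(np.round(w.mean(0),1),cv2.minAreaRect(w.astype(np.float32)),[round(float(np.degrees(np.arctan2(*(e[::-1])))),1) for e in (w[1]-w[0],w[2]-w[1],w[3]-w[2],w[0]-w[3])])
# white plate raw contour of spacer: mean
delta([.4815,-.270,.1],3.8)
E
```

```text
film_roll [(array([ 0.602, -0.27 , -0.002]), 0.71)]
tape [(array([0.676, 0.065, 0.001]), 0.68)]
[535. -18.] ((535.3873901367188, -18.198341369628906), (102.371826171875, 124.89032745361328), 3.933464765548706) [-86.7, -176.6, 93.9, 4.0]
[536.1 -19.2] ((536.1061401367188, -18.111461639404297), (58.80387496948242, 91.90330505371094), 2.5004172325134277) [-87.3, -178.7, 92.5, -2.7]
t 1.3 pos [ 0.2729 -0.5623  0.2445] yaw -64.1 shift [ 315.3 -171.8  144.5] turn -67.9 tilt [-0.e+00  1.e-04 -1.e+00] q6 -0.18
```

Emit:
move_arm(series="316 -170 120 0 0 -57; 316 -170 120 0 0 -57; 316 -170 120 0 0 -57; 316 -170 120 0 0 -57; 316 -170 120 0 0 -57; 316 -170 120 0 0 -57; 316 -170 120 0 0 -57; 316 -170 120 0 0 -57", jaw=0.85)

```text
time: 1.97
position: [0.4589, -0.3046, 0.1385]
tool_rot: [0.748, 0.664, 0.0, 0.0]
ft_force: [0.4, -0.2, -0.4]
grip_width: 0.0738
grip_force: 0.0
```

```bash
python3 - <<'E'
from h import *
delta([.4815,-.270,.060],3.8)
E
```

```text
t 1.9667 pos [ 0.4589 -0.3046  0.1385] yaw -6.8 shift [37.  18.3 78.5] turn -10.6 tilt [ 6.e-04 -6.e-04 -1.e+00] q6 -0.67
```

Emit:
move_arm(series="37 18 78 0 0 -10.6; 37 18 78 0 0 -10.6; 37 18 78 0 0 -10.6; 37 18 78 0 0 -10.6; 37 18 78 0 0 -10.6")

```text
time: 2.38
position: [0.4808, -0.2724, 0.0614]
tool_rot: [0.686, 0.728, -0.0, 0.001]
ft_force: [0.4, 0.2, -0.1]
grip_width: 0.0739
grip_force: 0.0
```

```bash
python3 - <<'E'
from h import *
p=robot.camera('side');cv2.imwrite('pics/s1.png',p['img'][:,:,::-1])
delta([.4815,-.270,.025],3.8)
E
```

```text
t 2.4333 pos [ 0.4812 -0.2733  0.0623] yaw 3.4 shift [ 3.4  0.4 37.3] turn -0.4 tilt [ 0.0024 -0.0024 -1.    ] q6 -0.78
```

View pics/s1.png

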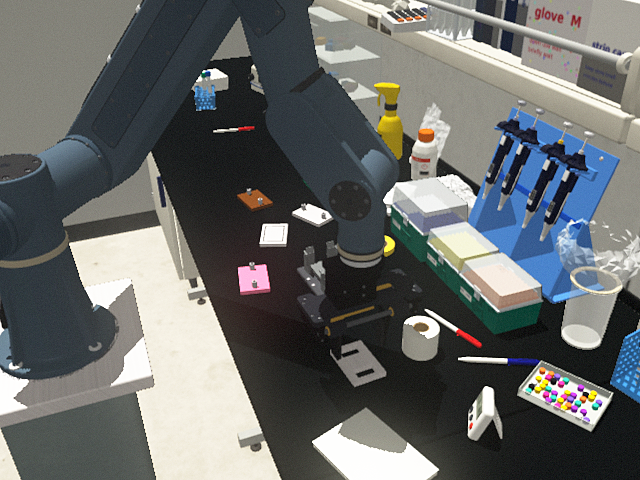

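The gripper is over the spacer, whose centre shows at (358,363), with a finger on each long side. Now descend and grip.

Emit:
move_arm(series="3.4 0.4 20 0 0 -0.4; 3.4 0.4 37 0 0 -0.4; 3.4 0.4 37 0 0 -0.4; 3.4 0.4 37 0 0 -0.4")

```text
time: 2.77
position: [0.4807, -0.2698, 0.0252]
tool_rot: [0.684, 0.73, -0.0, 0.001]
ft_force: [0.5, 0.8, 0.1]
grip_width: 0.074
grip_force: 0.0
```

Emit:
move_arm(series="0 0 0 0 0 0; 0 0 0 0 0 0; 0 0 0 0 0 0; 0 0 0 0 0 0; 0 0 0 0 0 0; 0 0 0 0 0 0", jaw=0.5, newtons=20)

```text
time: 3.27
position: [0.4812, -0.2689, 0.0251]
tool_rot: [0.683, 0.731, -0.0, 0.001]
ft_force: [-1.6, -2.1, 5.5]
grip_width: 0.0596
grip_force: 20.0
```

```bash
python3 - <<'E'
from h import *
delta([.5353,-.0175,.12],3.6)
E
```

```text
t 3.2667 pos [ 0.4812 -0.2689  0.0251] yaw 3.9 shift [246.9  71.2 -95.3] turn 0.3 tilt [ 0.0016 -0.0019 -1.    ] q6 -0.78
```

Emit:
move_arm(series="0 0 -35 0 0 0; 0 0 -70 0 0 0; 20 5 -95 0 0 0; 247 71 -95 0 0 0.3; 247 71 -95 0 0 0.3; 247 71 -95 0 0 0.3; 247 71 -95 0 0 0.3; 247 71 -95 0 0 0.3")

```text
time: 3.93
position: [0.5286, -0.0423, 0.1191]
tool_rot: [0.685, 0.729, 0.0, 0.0]
ft_force: [0.6, -0.5, -1.1]
grip_width: 0.0598
grip_force: 20.0
```

```bash
python3 - <<'E'
from h import *
delta([.5353,-.0175,.095],3.6)
E
```

```text
t 3.9333 pos [ 0.5286 -0.0423  0.1191] yaw 3.6 shift [24.3  8.2 24.1] turn -0.0 tilt [ 1.e-04  0.e+00 -1.e+00] q6 -0.35
```

Emit:
move_arm(series="22 8 20 0 0 0; 22 8 20 0 0 0; 22 8 20 0 0 0; 22 8 20 0 0 0")

```text
time: 4.27
position: [0.5352, -0.022, 0.0989]
tool_rot: [0.684, 0.729, -0.0, -0.0]
ft_force: [0.5, -0.6, -0.6]
grip_width: 0.0599
grip_force: 20.0
```

```bash
python3 - <<'E'
from h import *
p=robot.camera('side')
delta([.5353,-.0175,.095],3.6)
u,v=w2px(p,[.535,-.0175,.05])[0].astype(int)
print(u,v)
cv2.imwrite('pics/s2.png',cv2.resize(p['img'][v-80:v+80,u-100:u+100,::-1],None,fx=4,fy=3.7,interpolation=2))
E
```

```text
t 4.3167 pos [ 0.5354 -0.0227  0.0991] yaw 3.5 shift [5.2 0.2 4.1] turn -0.1 tilt [ 4.e-04 -4.e-04 -1.e+00] q6 -0.31
332 260
```

View pics/s2.png

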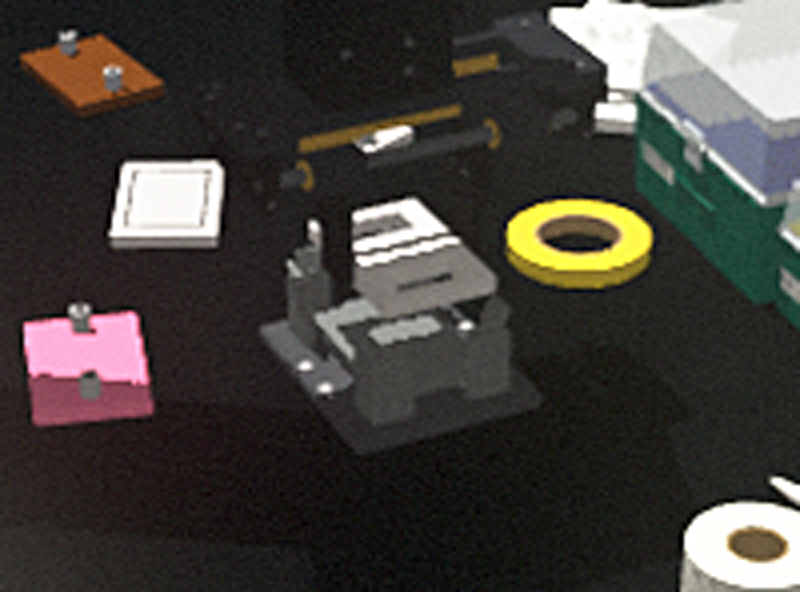

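The plate hangs over the pocket, with the guides at about (330–500, 260–400) in the crop. Lower it, checking the force on the way.

Emit:
move_arm(series="5 0.2 4 0 0 -0.1; 5 0.2 4 0 0 -0.1; 5 0.2 4 0 0 -0.1; 5 0.2 12 0 0 -0.1; 5 0.2 20 0 0 -0.1; 5 0.2 24 0 0 -0.1; 5 0.2 24 0 0 -0.1")

```text
time: 4.9
position: [0.5342, -0.0167, 0.0734]
tool_rot: [0.684, 0.729, -0.001, -0.001]
ft_force: [-0.5, -0.2, -0.7]
grip_width: 0.0598
grip_force: 20.0
```

```bash
python3 - <<'E'
from h import *
delta([.5353,-.0172,.0505],3.6);print(robot.get_obs()['ft_force'])
E
```

```text
t 4.9 pos [ 0.5342 -0.0167  0.0734] yaw 3.7 shift [-0.5  1.1 22.9] turn 0.1 tilt [-2.8e-03  7.0e-04 -1.0e+00] q6 -0.3
[-0.50545586 -0.16452803 -0.68424399]
```

No contact so far. Continue down.

Emit:
move_arm(series="-0.5 0.8 4 0 0 0; -0.5 0.8 9 0 0 0; -0.5 0.8 14 0 0 0; -0.5 0.8 18 0 0 0; -0.5 0.8 21 0 0 0; -0.5 0.8 21.5 0 0 0; -0.5 0.8 21.5 0 0 0")

```text
time: 5.48
position: [0.5359, -0.0172, 0.053]
tool_rot: [0.684, 0.729, -0.0, -0.0]
ft_force: [0.0, 0.4, 0.1]
grip_width: 0.0592
grip_force: 20.0
```

```bash
python3 - <<'E'
from h import *
delta([.5353,-.0172,.0495],3.6);o=robot.get_obs();print(o['ft_force'],o['moment'])
E
```

```text
t 5.4833 pos [ 0.5359 -0.0172  0.053 ] yaw 3.7 shift [-0.  -0.6  3.5] turn 0.1 tilt [-5.e-04  2.e-04 -1.e+00] q6 -0.3
[0.02998927 0.3566458  0.05629793] [ 0.03497933 -0.1224838   0.01072136]
```

Emit:
move_arm(series="0 -0.3 2 0 0 0; 0 -0.3 3.5 0 0 0; 0 -0.3 3.5 0 0 0; 0 -0.3 3.5 0 0 0")

```text
time: 5.82
position: [0.5357, -0.0172, 0.0499]
tool_rot: [0.684, 0.729, 0.0, 0.0]
ft_force: [0.0, -0.0, 0.5]
grip_width: 0.0599
grip_force: 20.0
```

Emit:
move_arm(series="0 0 0 0 0 0; 0 0 0 0 0 0; 0 0 0 0 0 0; 0 0 0 0 0 0; 0 0 -15 0 0 0; 0 0 -40 0 0 0; 0 0 -60 0 0 0; 0 0 -60 0 0 0", jaw=0.85)

```text
time: 6.48
position: [0.5381, -0.0177, 0.1132]
tool_rot: [0.684, 0.73, 0.002, 0.003]
ft_force: [0.9, -0.7, 0.7]
grip_width: 0.0737
grip_force: 0.0
```

Emit:
move_arm(series="0 0 0 0 0 0; 0 0 0 0 0 0; 0 0 0 0 0 0; 0 0 0 0 0 0; 0 0 0 0 0 0; 0 0 0 0 0 0; 0 0 0 0 0 0; 0 0 0 0 0 0", jaw=0)

```text
time: 7.15
position: [0.5356, -0.0172, 0.1096]
tool_rot: [0.684, 0.729, -0.0, -0.0]
ft_force: [-1.0, -0.8, -0.1]
grip_width: 0.0289
grip_force: 0.0
```

```bash
python3 - <<'E'
from h import *
delta([.5353,-.0172,.0660],3.6);o=robot.get_obs();print(o['ft_force'],o['grip_width'])
p=robot.camera('side')
u,v=w2px(p,[.535,-.0175,.05])[0].astype(int)
cv2.imwrite('pics/s3.png',cv2.resize(p['img'][v-80:v+80,u-100:u+100,::-1],None,fx=4,fy=3.7,interpolation=2))
E
```

```text
t 7.15 pos [ 0.5356 -0.0172  0.1096] yaw 3.7 shift [ 0.  -0.3 43.6] turn 0.1 tilt [-5.e-04  1.e-04 -1.e+00] q6 -0.31
[-0.95924609 -0.84162034 -0.10567617] 0.028910164988348572
```

View pics/s3.png

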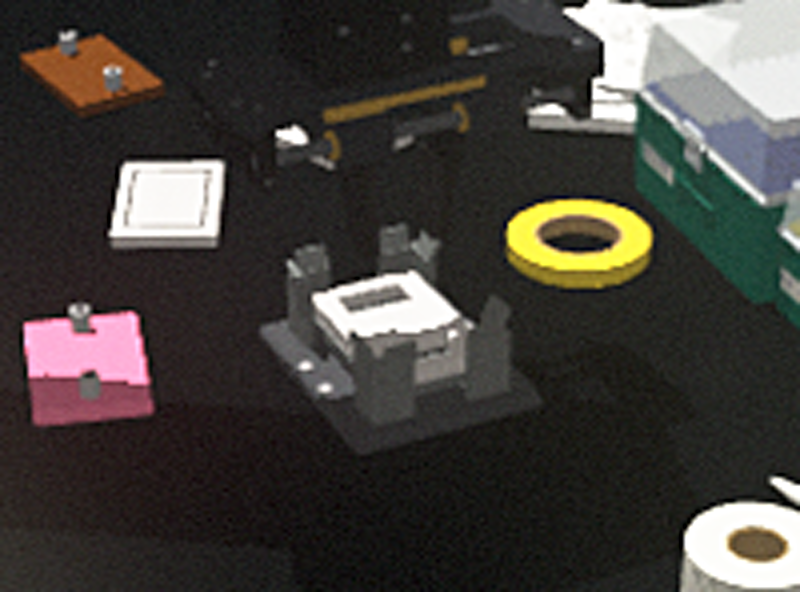

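The plate lies in the pocket at about (390,310) in the crop. Now press on the middle bar.

Emit:
move_arm(series="0 0 10 0 0 0; 0 0 25 0 0 0; 0 0 38 0 0 0; 0 0 46 0 0 0; 0 0 51 0 0 0; 0 0 55 0 0 0; 0 0 57 0 0 0; 0 0 57 0 0 0")

```text
time: 7.87
position: [0.5353, -0.0171, 0.053]
tool_rot: [0.684, 0.73, -0.0, -0.0]
ft_force: [-1.9, 1.1, 5.4]
grip_width: 0.0008
grip_force: 2.8
```

Emit:
move_arm(series="0 0 1 0 0 0; 0 0 1 0 0 0; 0 0 1 0 0 0")

```text
time: 8.12
position: [0.5353, -0.0171, 0.0527]
tool_rot: [0.684, 0.73, -0.0, -0.0]
ft_force: [-2.3, -0.4, 5.7]
grip_width: 0.0003
grip_force: 2.9
```

Emit:
move_arm(series="0 0 2 0 0 0; 0 0 3.5 0 0 0; 0 0 4 0 0 0; 0 0 4 0 0 0; 0 0 4 0 0 0")

```text
time: 8.53
position: [0.5353, -0.0171, 0.0512]
tool_rot: [0.684, 0.73, 0.0, 0.0]
ft_force: [-5.1, -0.7, 24.2]
grip_width: 0.0004
grip_force: 12.2
```

The bed reached its stop with the tip at 29 mm, so the plate is flat. Lift, let the bed rise, then move on.

Emit:
move_arm(series="0 0 -5 0 0 0; 0 0 -12 0 0 0; 0 0 -40 0 0 0; 0 0 -75 0 0 0; 0 0 -75 0 0 0; 0 0 -75 0 0 0", jaw=0.85)

```text
time: 9.03
position: [0.5374, -0.0176, 0.125]
tool_rot: [0.684, 0.73, 0.001, 0.003]
ft_force: [0.5, -0.5, -1.2]
grip_width: 0.0326
grip_force: 0.0
```

```bash
python3 - <<'E'
from h import *
p=robot.camera('top')
print('pp',rect(p,[.599,.255,.01],.01,120,255))
for d in robot.tip_of(p,'port_plate')[:3]:print(np.round(d['xyz'],4),d['p'])
delta([.5985,.2535,.10],26.1)
E
```

```text
pp (621.7, 242.7, 51.1, 97.1, -13.3)
[ 0.6003  0.2539 -0.0038] 0.81
[ 0.4871  0.392  -0.0014] 0.58
[ 6.754e-01  6.440e-02 -1.000e-04] 0.58
t 9.1333 pos [ 0.5354 -0.0172  0.1227] yaw 3.7 shift [266.1  80.4  22.7] turn -22.4 tilt [-3.e-04  0.e+00 -1.e+00] q6 -0.31
```

Emit:
move_arm(series="266 80 10 0 0 -22.4; 266 80 10 0 0 -22.4; 266 80 10 0 0 -22.4; 266 80 10 0 0 -22.4; 266 80 10 0 0 -22.4; 266 80 10 0 0 -22.4; 266 80 10 0 0 -22.4; 266 80 10 0 0 -22.4")

```text
time: 9.8
position: [0.5985, 0.2591, 0.1108]
tool_rot: [0.527, 0.85, 0.001, -0.0]
ft_force: [1.2, 0.3, 0.1]
grip_width: 0.0738
grip_force: 0.0
```

Emit:
move_arm(series="0 0 10 0 0 0; 0 0 30 0 0 0; 0 0 30 0 0 0; 0 0 30 0 0 0")

```text
time: 10.13
position: [0.5964, 0.2514, 0.0803]
tool_rot: [0.53, 0.848, -0.002, -0.002]
ft_force: [0.7, 0.1, 0.4]
grip_width: 0.0737
grip_force: 0.0
```

```bash
python3 - <<'E'
from h import *
delta([.5988,.2537,.025],26.1)
for c in ('side','top'):
    p=robot.camera(c)
    u,v=w2px(p,[.5988,.2537,.02])[0].astype(int);print(u,v)
    cv2.imwrite(f'pics/{c}4.png',cv2.resize(p['img'][v-50:v+50,u-65:u+65,::-1],None,fx=6,fy=6,interpolation=2))
a=np.hstack([cv2.imread('pics/side4.png'),cv2.imread('pics/top4.png')]);cv2.imwrite('pics/b4.png',cv2.resize(a,(800,308)))
E
```

```text
t 10.1333 pos [0.5964 0.2514 0.0803] yaw 26.0 shift [ 0.9  3.5 55.3] turn -0.1 tilt [-0.0062 -0.0017 -1.    ] q6 -0.23
314 209
223 216
```

View pics/b4.png

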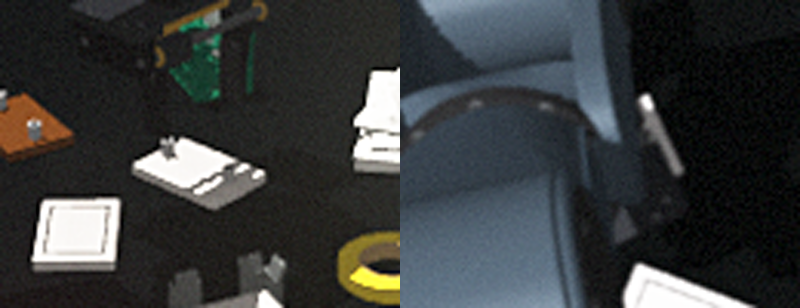

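The port plate sits at about (200,172) in the left half, ports up, below the open fingers. Descend in stages.

Emit:
move_arm(series="0 1 10 0 0 0; 0 1 20 0 0 0; 0 1 25 0 0 0; 0 1 25 0 0 0; 0 1 25 0 0 0")

```text
time: 10.65
position: [0.5989, 0.2536, 0.0571]
tool_rot: [0.529, 0.848, -0.0, -0.0]
ft_force: [-0.1, 0.2, 0.8]
grip_width: 0.074
grip_force: 0.0
```

```bash
python3 - <<'E'
from h import *
delta([.5988,.2537,.025],26.1)
p=robot.camera('side')
g=cv2.cvtColor(p['img'],cv2.COLOR_RGB2GRAY)
print(rect(p,[.5988,.2537,.01],.01,90,255,30))
for d in robot.tip_of(p,'port_plate')[:3]:print(np.round(d['xyz'],4),d['p'])
E
```

```text
t 10.65 pos [0.5989 0.2536 0.0571] yaw 26.1 shift [ 0.1 -0.  32.1] turn -0.0 tilt [-1.4e-03 -3.0e-04 -1.0e+00] q6 -0.23
(592.7, 247.9, 73.5, 100.3, 25.7)
[ 5.986e-01  2.530e-01 -3.000e-04] 0.76
[0.488  0.3867 0.0011] 0.67
[ 0.4777  0.1971 -0.0036] 0.67
```

Emit:
move_arm(series="0 0 12 0 0 0; 0 0 24 0 0 0; 0 0 31 0 0 0; 0 0 32 0 0 0; 0 0 32 0 0 0")

```text
time: 11.17
position: [0.5984, 0.2536, 0.0244]
tool_rot: [0.529, 0.848, -0.001, -0.001]
ft_force: [0.3, 0.3, 0.1]
grip_width: 0.0742
grip_force: 0.0
```

Emit:
move_arm(series="0 0 0 0 0 0; 0 0 0 0 0 0; 0 0 0 0 0 0; 0 0 0 0 0 0; 0 0 0 0 0 0; 0 0 0 0 0 0", jaw=0.5, newtons=20)

```text
time: 11.67
position: [0.5997, 0.2539, 0.0263]
tool_rot: [0.529, 0.848, 0.0, 0.0]
ft_force: [-0.6, 0.8, 0.3]
grip_width: 0.0593
grip_force: 20.0
```

Emit:
move_arm(series="0 0 -20 0 0 0; 0 0 -50 0 0 0; 0 0 -85 0 0 0; 0 0 -95 0 0 0; 0 0 -95 0 0 0")

```text
time: 12.08
position: [0.6018, 0.2544, 0.1246]
tool_rot: [0.529, 0.848, 0.003, 0.003]
ft_force: [1.2, -0.2, -0.7]
grip_width: 0.0597
grip_force: 20.0
```

```bash
python3 - <<'E'
from h import *
delta([.5356,-.0170,.12],3.6)
E
```

```text
t 12.0833 pos [0.6018 0.2544 0.1246] yaw 26.1 shift [-214.6 -178.8    3.6] turn 22.5 tilt [ 0.0077  0.0018 -1.    ] q6 -0.23
```

Emit:
move_arm(series="-214 -177 0 0 0 22.5; -214 -177 0 0 0 22.5; -214 -177 0 0 0 22.5; -214 -177 0 0 0 22.5; -214 -177 0 0 0 22.5; -214 -177 0 0 0 22.5; -214 -177 0 0 0 22.5; -214 -177 0 0 0 22.5")

```text
time: 12.75
position: [0.5323, -0.0208, 0.1191]
tool_rot: [0.687, 0.727, -0.002, -0.001]
ft_force: [0.3, -0.5, -0.8]
grip_width: 0.0597
grip_force: 20.0
```

Emit:
move_arm(series="0 0 0 0 0 0; 0 0 0 0 0 0; 0 0 0 0 0 0; 0 0 0 0 0 0")

```text
time: 13.08
position: [0.5344, -0.0148, 0.1204]
tool_rot: [0.684, 0.73, -0.0, -0.0]
ft_force: [0.1, 0.3, -1.5]
grip_width: 0.0593
grip_force: 20.0
```

```bash
python3 - <<'E'
from h import *
delta([.5356,-.0170,.1],3.6)
p=robot.camera('side')
u,v=w2px(p,[.535,-.0175,.05])[0].astype(int)
cv2.imwrite('pics/s5.png',cv2.resize(p['img'][v-80:v+80,u-100:u+100,::-1],None,fx=4,fy=3.7,interpolation=2))
E
```

```text
t 13.0833 pos [ 0.5344 -0.0148  0.1204] yaw 3.7 shift [-2.3  1.  20.4] turn 0.1 tilt [-7.e-04  3.e-04 -1.e+00] q6 -0.3
```

View pics/s5.png

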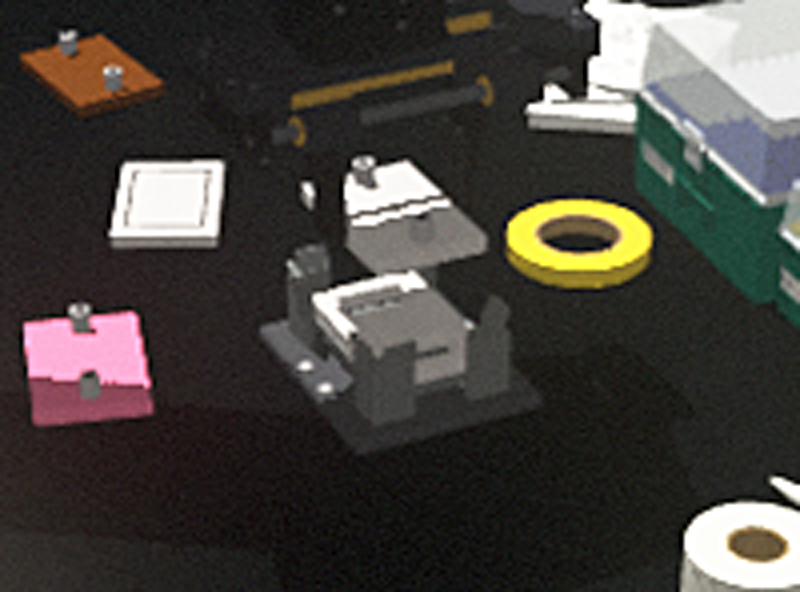

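The port plate hangs level above the nest, ports up, and the spacer lies flat in the pocket. Lower it.

Emit:
move_arm(series="-2.3 0.8 10 0 0 0; -2.3 0.8 20 0 0 0; -2.3 0.8 28 0 0 0; -2.3 0.8 36 0 0 0; -2.3 0.8 41 0 0 0; -2.3 0.8 41 0 0 0; -2.3 0.8 41 0 0 0")

```text
time: 13.72
position: [0.5351, -0.0185, 0.0792]
tool_rot: [0.685, 0.729, -0.0, -0.001]
ft_force: [0.6, 0.2, 0.1]
grip_width: 0.0596
grip_force: 20.0
```

```bash
python3 - <<'E'
from h import *
delta([.5356,-.0170,.0605],3.6);print(robot.get_obs()['ft_force'])
E
```

```text
t 13.7167 pos [ 0.5351 -0.0185  0.0792] yaw 3.6 shift [ 1.4  0.6 18.7] turn -0.0 tilt [-1.2e-03  3.0e-04 -1.0e+00] q6 -0.31
[0.64993568 0.21943166 0.07372995]
```

Emit:
move_arm(series="0.8 0.3 4 0 0 0; 0.8 0.3 8 0 0 0; 0.8 0.3 12 0 0 0; 0.8 0.3 15 0 0 0; 0.8 0.3 17 0 0 0; 0.8 0.3 18 0 0 0; 0.8 0.3 18.5 0 0 0; 0.8 0.3 18.5 0 0 0")

```text
time: 14.38
position: [0.5357, -0.0177, 0.0612]
tool_rot: [0.685, 0.729, -0.0, -0.0]
ft_force: [0.4, -0.2, -0.4]
grip_width: 0.0593
grip_force: 20.0
```

Emit:
move_arm(series="0 0 1 0 0 0; 0 0 1.5 0 0 0; 0 0 1.5 0 0 0")

```text
time: 14.63
position: [0.5359, -0.0177, 0.0601]
tool_rot: [0.685, 0.729, 0.0, 0.0]
ft_force: [-0.3, -0.3, 1.3]
grip_width: 0.0594
grip_force: 20.0
```

Emit:
move_arm(series="0 0 0 0 0 0; 0 0 0 0 0 0; 0 0 0 0 0 0; 0 0 0 0 0 0; 0 0 -15 0 0 0; 0 0 -35 0 0 0; 0 0 -50 0 0 0; 0 0 -50 0 0 0", jaw=0.85)

```text
time: 15.3
position: [0.5375, -0.018, 0.1123]
tool_rot: [0.685, 0.729, 0.001, 0.002]
ft_force: [0.5, -0.1, -0.2]
grip_width: 0.0738
grip_force: 0.0
```

Emit:
move_arm(series="0 0 0 0 0 0; 0 0 0 0 0 0; 0 0 0 0 0 0; 0 0 0 0 0 0; 0 0 0 0 0 0; 0 0 0 0 0 0; 0 0 0 0 0 0; 0 0 0 0 0 0", jaw=0)

```text
time: 15.97
position: [0.5356, -0.0176, 0.1096]
tool_rot: [0.685, 0.729, -0.0, -0.0]
ft_force: [1.0, 0.5, -0.1]
grip_width: 0.0287
grip_force: 0.0
```

```bash
python3 - <<'E'
from h import *
delta([.5353,-.0172,.0660],3.6)
p=robot.camera('side')
u,v=w2px(p,[.535,-.0175,.05])[0].astype(int)
cv2.imwrite('pics/s6.png',cv2.resize(p['img'][v-80:v+80,u-100:u+100,::-1],None,fx=4,fy=3.7,interpolation=2))
E
```

```text
t 15.9667 pos [ 0.5356 -0.0176  0.1096] yaw 3.6 shift [ 0.4 -0.3 43.6] turn -0.0 tilt [-4.e-04  1.e-04 -1.e+00] q6 -0.3
```

View pics/s6.png

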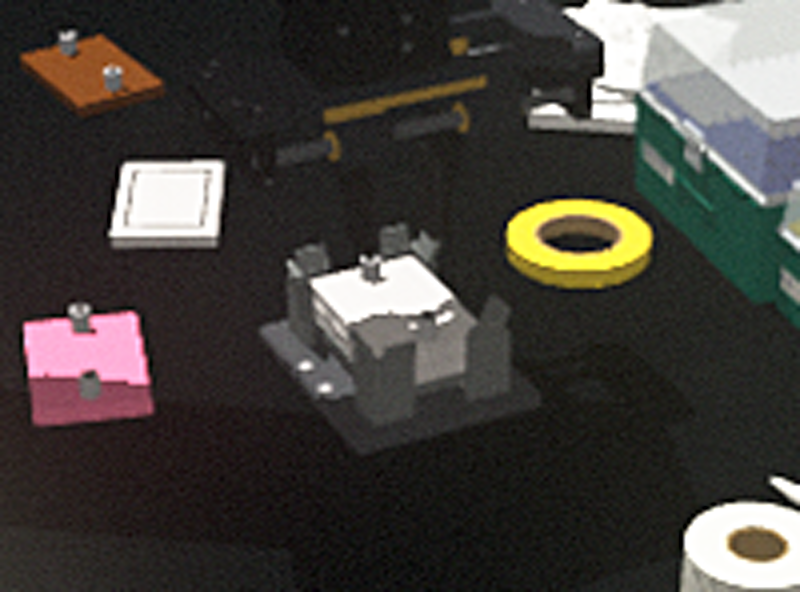

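Both plates are stacked, with a port showing at (372,265). Press the middle.

Emit:
move_arm(series="0 0 10 0 0 0; 0 0 22 0 0 0; 0 0 32 0 0 0; 0 0 40 0 0 0; 0 0 44 0 0 0; 0 0 47 0 0 0; 0 0 49 0 0 0; 0 0 49 0 0 0")

```text
time: 16.68
position: [0.5355, -0.0175, 0.0615]
tool_rot: [0.685, 0.729, -0.0, -0.0]
ft_force: [-2.2, -0.0, 6.2]
grip_width: 0.0006
grip_force: 3.2
```

Emit:
move_arm(series="0 0 1 0 0 0; 0 0 1 0 0 0; 0 0 1 0 0 0; 0 0 1 0 0 0")

```text
time: 17.02
position: [0.5355, -0.0175, 0.0613]
tool_rot: [0.685, 0.729, 0.0, 0.0]
ft_force: [-2.7, 1.8, 11.8]
grip_width: 0.0004
grip_force: 6.0
```

Emit:
move_arm(series="0 0 1 0 0 0; 0 0 1 0 0 0; 0 0 1 0 0 0")

```text
time: 17.27
position: [0.5355, -0.0175, 0.0613]
tool_rot: [0.685, 0.729, 0.0, 0.0]
ft_force: [-4.4, 0.6, 18.6]
grip_width: 0.0003
grip_force: 9.5
```

Emit:
move_arm(series="0 0 -4 0 0 0; 0 0 -8 0 0 0; 0 0 -20 0 0 0; 0 0 -50 0 0 0; 0 0 -90 0 0 0; 0 0 -110 0 0 0; 0 0 -110 0 0 0; 0 0 -110 0 0 0")

```text
time: 17.93
position: [0.5365, -0.0179, 0.17]
tool_rot: [0.685, 0.729, 0.001, 0.002]
ft_force: [-0.1, 0.5, 0.2]
grip_width: 0.0006
grip_force: 0.0
```

Emit:
move_arm(series="-150 0 -20 0 0 0; -150 0 -20 0 0 0; -150 0 -20 0 0 0; -150 0 -20 0 0 0; -150 0 -20 0 0 0; -150 0 -20 0 0 0; -150 0 -20 0 0 0; -150 0 -20 0 0 0")

```text
time: 18.6
position: [0.5439, -0.1657, 0.1875]
tool_rot: [0.684, 0.729, -0.0, -0.002]
ft_force: [-0.4, -0.2, 0.4]
grip_width: 0.0002
grip_force: 0.0
```

```bash
python3 - <<'E'
from h import *
p=robot.camera('side')
u,v=w2px(p,[.535,-.0175,.05])[0].astype(int)
cv2.imwrite('pics/s7.png',cv2.resize(p['img'][v-80:v+80,u-100:u+100,::-1],None,fx=4,fy=3.7,interpolation=2))
E
```

```text
(no output)
```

View pics/s7.png

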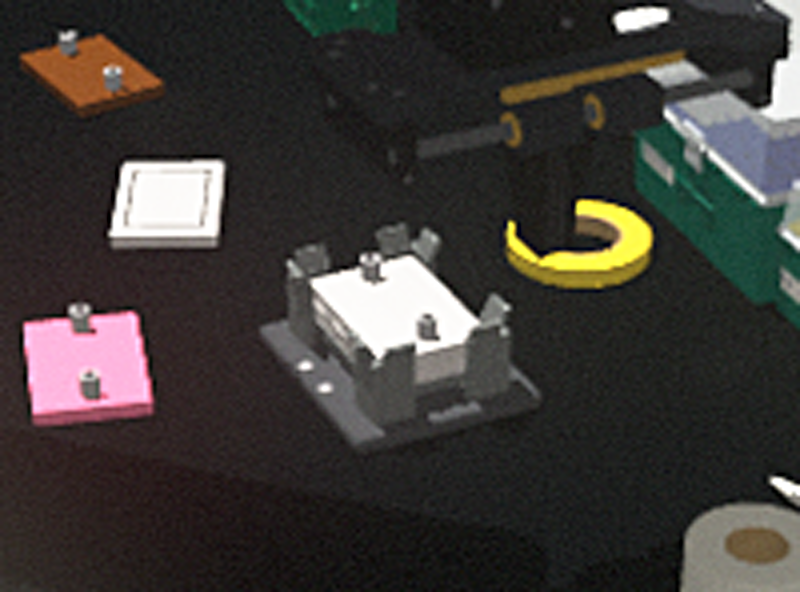

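At the stop the force rose with no further travel. Both plates lie flat in the nest with the ports up, at (372,265) and (428,325).

```bash
python3 -c "
from rig import robot
print(robot.hand_in())"
```

```text
the job is handed in; nothing more can be done
None
```

The job is handed in: the spacer plate and then the port plate (ports up) are stacked in the nest, each let go of and pressed to the bed's stop, at 18.6 s of the 64 s allowed; the presses peaked at about 24 N and 19 N, above the suggested 12 N.

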